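# Unlatch, tip and relatch the bottle cradle

### The job

The reagent in the capped bottle on the tilting stand has settled. Turn the stand's latch knob past its click so that the tongue swings clear, tip the cradle by its handle all the way over to its stop and keep it there for at least two seconds, then bring it back fully level and turn the knob back past its click so that the tongue locks the cradle again. The bottle stays in its cradle throughout, and the things lying round the stand stay where they are.

Things in the scene. Friction and masses are not known exactly. Their poses are not given: they have to be found in the camera images.
- stand: Fixed tilting stand. Grey base plate 160 x 255 x 12 mm. Origin on the bench under the cup's centre; x points to the far side (the way the bottle's top leans when tipped), y to the tilt handle's side, z up. The plate runs from y = -178 to +77 mm. Two aluminium cheeks at y = +-52 mm, 98 mm high, carry the tilt axle. The knob post stands at x = -30, y = -140 mm.
- tilt_axle (a point): Centre of the tilt axle, on the stand, 80 mm over the bench; the axle runs along the stand's y.
- cradle (a joint): Tilt of the bottle cradle about the axle, rad. 0 = level (hard stop), 0.6 = tipped fully over (hard stop); growing values lean the bottle's top and the handle to the stand's +x. A stiff hinge (0.18 N m friction, 2 N at the handle): it stays where it is left. While the knob's tongue lies over the cradle's tab it tips no farther than about 0.06.
- handle_grip (a point): Grip point on the tilt handle: a round black bar, 12 mm diameter, parallel to the axle, 90 mm above it when level (170 mm over the bench). The point is the bar's centre, 108 mm to the stand's +y; the bar is free from y = 76 to 134 mm; a flat steel lever at y = 72 mm joins it to the axle. The bar turns with the cradle.
- cup_floor (a point): Centre of the inner floor of the aluminium cup that holds the bottle (inner diameter 63 to 65 mm, rim 54 mm above the floor), 44 mm under the axle, turning with the cradle; z is the cup's axis.
- bottle: Amber glass bottle with white screw cap, 60 mm diameter, 118 mm high, loose in the cup; origin at the centre of its underside, z along the bottle. Its cap is fixed.
- latch_knob (a joint): Angle of the latch knob, rad, growing anticlockwise seen from above; upright axis. Two sprung end positions: 0 = locked (tongue over the cradle's tab), 1.3 = free (tongue clear, towards the stand's -x). Between them a detent resists with up to 0.15 N m until half way (0.65), then snaps on to the other end; let go before half way it springs back. Hard stops at 0 and 1.3.
- knob_grip (a point): Grip point on the latch knob's axis, 132 mm over the bench. The grip is a black bar 12 mm thick, 42 mm long, 34 mm tall (107 to 141 mm over the bench) on a round skirt of 42 mm diameter. The bar's length lies along this point's y axis and turns with the knob; at 0 that is the stand's y. A white line on top points the way of the tongue.
- tongue_tip (a point): Tip of the steel latch tongue under the knob: 60 mm from the knob's axis along the bar, 16 mm wide, 6 mm thick, 90 mm over the bench.
- mortar: White porcelain mortar, 89 mm diameter, 51 mm high, behind the stand; bystander. Origin at the centre of its underside.
- crucible: White porcelain crucible, 44 mm diameter, 37 mm high, behind the stand; bystander. Origin at the centre of its underside.
- petri_dish: Clear dish, 89 mm diameter, 18 mm high, left of the stand; bystander. Origin at the centre of its underside.
There are look-alikes about, which are no part of the job. What is shaped like the bottle but yellow is not meant.

How it is judged:
On the way, in this order (a step that is already met when the one before it is completed fails the run):
1. the knob is turned past its click to free, the cradle still level (value of joint latch_knob above 1.1 rad and value of joint cradle below 0.08 rad), for 0.2 s.
2. the cradle is tipped over to its stop and kept there (value of joint cradle above 0.54 rad), for 2 s.
3. the cradle is brought back level with the knob still free (value of joint cradle below 0.06 rad and value of joint latch_knob above 1 rad), for 0.2 s.
At the end, for the whole second after the job is handed in: The knob is back in its locked rest position (below 0.15 rad), the cradle level (below 0.06 rad), the bottle at rest on the cup's floor (its underside's centre within 12 mm of the floor's centre) (value of joint latch_knob below 0.15 rad and value of joint cradle below 0.06 rad and distance between bottle and cup_floor below 0.012 m and linear speed of bottle below 0.02 m/s); the robot touches nothing.
It fails at once if the bottle comes out of its seat (more than 25 mm) (distance between bottle and cup_floor above 0.025 m).
It fails at once if a bystander (mortar, crucible or dish) is moved more than 25 mm (distance of any of mortar, crucible, petri_dish from where it was at the start of the episode above 0.025 m).
It also fails if it takes over 72 s, if anything falls off the work surface, if the arm or the gripper's body presses on something with over 40 N, if the wrist force passes 120 N, or if a joint passes its speed limit or range.

### The arm

A 6-joint arm with a two-finger parallel gripper is mounted at the origin on a cart in front of the work surface, level with it; the furniture and walls round the work are solid. World frame = base frame: x ahead of the robot, y to its left, z up, the work surface at z = 0. Lengths are in m, angles in rad, forces in N, time in s.
With the tool pointing down it reaches from about 0.375 to 0.9 m from the base axis. Payload 3.1 kg.
Tool frame: the origin (TCP) lies on the centre line of the jaws, within the pads' length; the fingertips stand 14 mm ahead of it and the grasp point (between the pads) lies 5 mm behind it; z points along the fingers, y is the line along which they close (so a half turn about z gives the same grasp; the last joint's range is limited). The gripper opens to 87 mm and grips with 3 to 60 N. Pads are 19 mm wide; open, the fingers measure 117 mm over their backs; the gripper's body (75 mm by 190 mm) begins 51 mm behind the grasp point.
Start: joints at [-1.363, 0.527, 1.433, -0, 1.181, -0.178], TCP at [0.235, -0.579, 0.237] pointing down, gripper open.
Joint ranges: [-3.08, 3.08], [-0.75, 2.2], [0.22, 2.44], [-1.43, 4.57], [0, 2.65], [-2.85, 2.85]. Speed limits (rad/s): [2.79, 2.79, 3.14, 3.14, 3.14, 3.14].

### API

Orientations are given as a unit quaternion [x, y, z, w].
In Python, from rig import robot gives the robot as it stands.
- The arm moves only by the tool move_arm, never from a script. Its argument "commands" is a list of rows, each an object with "hand": the finger opening in cm, from 0 to 8.7; "travel": the shift along the tool's x, y, z in cm, a list of three; "twist": the turn, a rotation vector about the tool's x, y, z in degrees, a list of three. In form: [{"hand": hand, "travel": [dx, dy, dz], "twist": [wx, wy, wz]}, ...]. A call has 1 to 5 rows; each row shifts and turns the commanded pose from where the row before left it, along the tool's axes as they then stand; what a row does not reach is not made up. A row lasts 1/12 s, in which the tool goes at most 41.7 mm and 7.16 degrees, less where a joint would pass 70% of its speed; a pose out of reach is approached as far as the arm can. A call is refused whole if a number of a shift passes 4.17 or a number of a turn 7.16, either way. A call with a gripper value outside its range is refused whole. The fingers move at their own pace and stop on an object; "force" is the grip in N (left out, the last holds). Time passes only in rows, so rows that do not move let the fingers close. It gives the time, the measured TCP pose, the force, the opening and the grip force at its end, in the units of the state.
- robot.get_obs(): the state, without advancing time (a new reading comes with each control period).
- robot.camera(name): name is "scene" or "top" or "wrist"; returns a dict with "frame" (384x512x3 uint8, red, green, blue), "fov_y" (degrees; the focal length in pixels is half the picture's height over the tangent of half this angle, whatever the lens; pixels are square), "cx", "cy" (the principal point, pixels), "k1" (the pictures are not rectified: a ray, as slopes to the right and down, at radius r is drawn at 1 + k1 r^2 times it, then the intrinsics apply), "extrinsics" (4x4, takes a point from camera to world coordinates); the wrist camera has in their place "T_tool_cam" (4x4, takes a point from camera to tool coordinates, whose origin is the TCP and whose axes are the flange's). Camera axes: x right, y down, z forward; pixel columns grow to the right and rows downward; lengths in m; the calibration is good to about 2 mm. A picture is of the moment at which its call begins: read the wrist's pose just before it. There is no depth.
- robot.hand_in(): hands the job in; it is judged then, once.
The state is a dict: "time": time; "q": joint angles; "joint_velocities": joint speeds; "joint_torque": joint torques, N m; "position": TCP position; "tool_rot": TCP orientation; "ft_force": force on the tool from outside, world axes, zero at the start; "moment": the same for the moment, N m; "grip_width": finger opening in m; "grip_force": force on a finger pad.
Only numpy, scipy, OpenCV 4.12 (cv2) and the standard library are available. Lean on these libraries where they do the work, as an engineer would, in place of code of your own. Each camera call takes 0.05 s, during which the arm holds its last target. There are 200 camera calls.

## Working session

There is one attempt and no reset: what is moved stays moved. The work goes in short steps, Python scripts to look and compute and a tool call to move; the robot and the scene stay as the last step left them, time stands still between calls to the robot, and variables do not carry over. Pictures are saved under pics/ and viewed, at most 10 in all, crops included, and the job is handed in when it is done.

Besides the shell and the picture viewer there is one more tool, called after ">>>" as name(argument=value, ...), one argument or row to a line, values as JSON. move_arm: Moves the arm, as the interface text tells. Its arguments: {"type":"object","properties":{"commands":{"type":"array"},"force":{"type":"number"}},"required":["commands"]}

```bash
ls; mkdir -p pics; python3 - <<'E'
from rig import robot
import cv2,pickle
o=robot.get_obs();print({k:o[k] for k in('time','position','tool_rot','ft_force','grip_width')})
d={}
for n in("scene","top"):
    c=robot.camera(n);d[n]=c;cv2.imwrite(f'pics/{n}0.png',c['frame'][:,:,::-1])
    print(n,c['fov_y'],c['cx'],c['cy'],c['k1'],c['extrinsics'])
c=robot.camera('wrist');print(c['T_tool_cam'],c['fov_y'])
pickle.dump(d,open('cams.pkl','wb'))
a=cv2.resize(d['top']['frame'],(800,600),interpolation=cv2.INTER_CUBIC);cv2.imwrite('pics/top1.png',a[:,:,::-1])
a=cv2.resize(d['scene']['frame'],(800,600),interpolation=cv2.INTER_CUBIC);cv2.imwrite('pics/scene1.png',a[:,:,::-1])
E
```

```text
pics
{'time': 0.0, 'position': array([ 0.23503935, -0.57834955,  0.23559998]), 'tool_rot': array([ 9.81450014e-01,  1.91715224e-01, -3.66743873e-05, -1.06887325e-03]), 'ft_force': array([-0.62262073,  0.38318356, -0.03650817]), 'grip_width': 0.08706427266739404}
scene 42.38343079553414 249.19469230305958 197.0285504930554 -0.15926065244148968 [[-0.47891828 -0.59939111  0.64137943 -0.15946207]
 [-0.87780248  0.33530402 -0.34210235  0.64299476]
 [-0.01000399 -0.72684353 -0.68673023  0.91782756]
 [ 0.          0.          0.          1.        ]]
top 48.15628628206076 259.8004346686166 191.48427591691492 0.03638660929661769 [[-2.39931756e-02 -9.86976538e-01  1.59064895e-01  4.44072349e-01]
 [-9.99711640e-01  2.38437949e-02 -2.84783684e-03  2.38582159e-01]
 [-9.81962583e-04 -1.59087356e-01 -9.87264022e-01  9.68119757e-01]
 [ 0.00000000e+00  0.00000000e+00  0.00000000e+00  1.00000000e+00]]
[[-3.45062254e-04 -9.69699231e-01 -2.44301622e-01  6.63614507e-02]
 [ 9.99999918e-01 -3.86094800e-04  1.20071265e-04  3.47932036e-04]
 [-2.10756600e-04 -2.44301561e-01  9.69699285e-01 -1.48492401e-01]
 [ 0.00000000e+00  0.00000000e+00  0.00000000e+00  1.00000000e+00]] 70.61218728520298
```

View pics/top1.png

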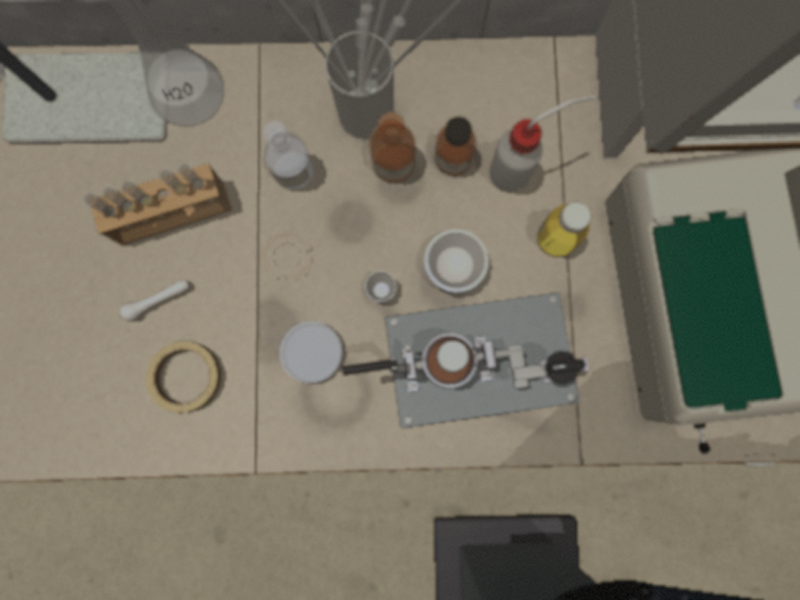

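View pics/scene1.png

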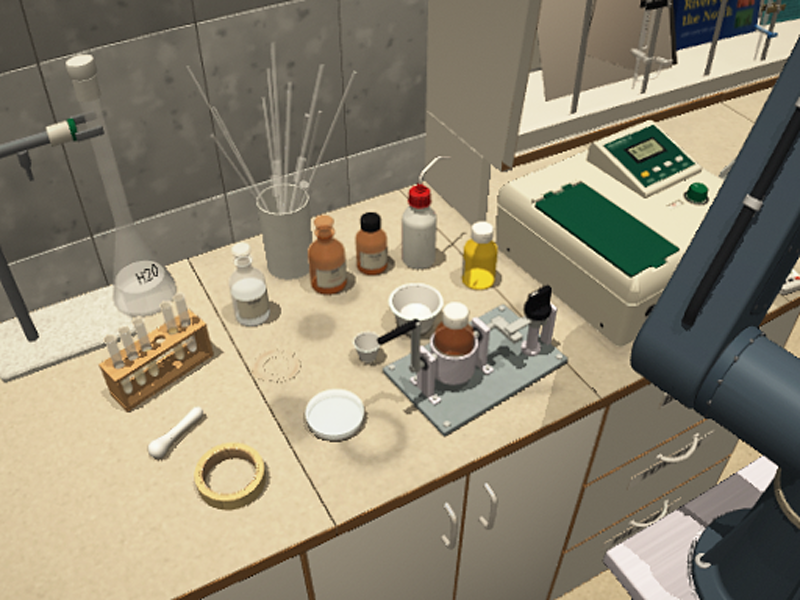

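The top picture shows the plate's corners near (388,318), (557,294), (577,400) and (403,425). The tilt handle is at (370,367) and the knob at (562,367). Bottles with the same shape: the amber one in the cup at (452,356), white cap, and a yellow one at (563,230). The amber one fits, because it sits in the stand's cradle. The dish is at (311,352), the crucible at (381,289) and the mortar at (456,262). I'll confirm this in one enlarged crop.

```bash
cat > h.py <<'E'
import numpy as np,cv2,pickle
from scipy.spatial.transform import Rotation as R
def cam(c):
    f=c['frame'].shape[0]/2/np.tan(np.radians(c['fov_y']/2))
    return np.array([[f,0,c['cx']],[0,f,c['cy']],[0,0,1]]),np.array([c['k1'],0,0,0,0.])
def proj(c,P,E=None):
    E=c['extrinsics'] if E is None else E
    K,D=cam(c);T=np.linalg.inv(E)
    return cv2.projectPoints(np.atleast_2d(P).astype(float),cv2.Rodrigues(T[:3,:3])[0],T[:3,3],K,D)[0][:,0]
def stand(p): # x,y,yaw
    T=np.eye(4);T[:3,:3]=R.from_euler('z',p[2]).as_matrix();T[:2,3]=p[:2];return T
def tf(T,P): return np.atleast_2d(P)@T[:3,:3].T+T[:3,3]
E
python3 - <<'E'
import pickle,cv2
d=pickle.load(open('cams.pkl','rb'))
a=d['top']['frame'][182:282,210:390];cv2.imwrite('pics/c1.png',cv2.resize(a,(792,440),interpolation=cv2.INTER_CUBIC)[:,:,::-1])
a=d['scene']['frame'][176:286,235:375];cv2.imwrite('pics/c2.png',cv2.resize(a,(763,600),interpolation=cv2.INTER_CUBIC)[:,:,::-1])
E
```

```text
(no output)
```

View pics/c1.png

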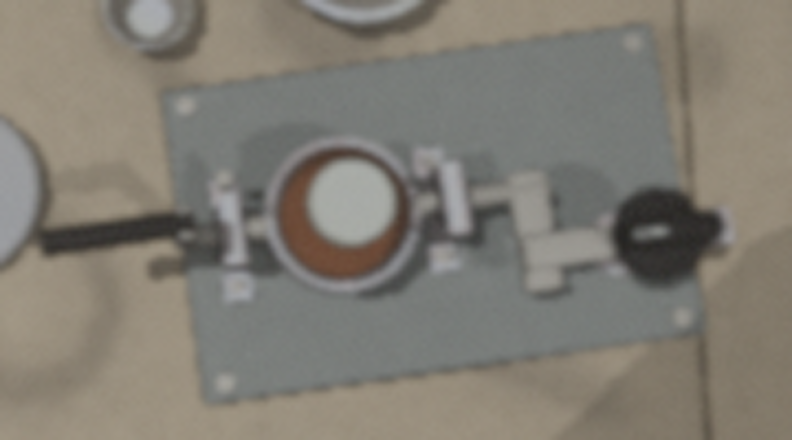

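View pics/c2.png

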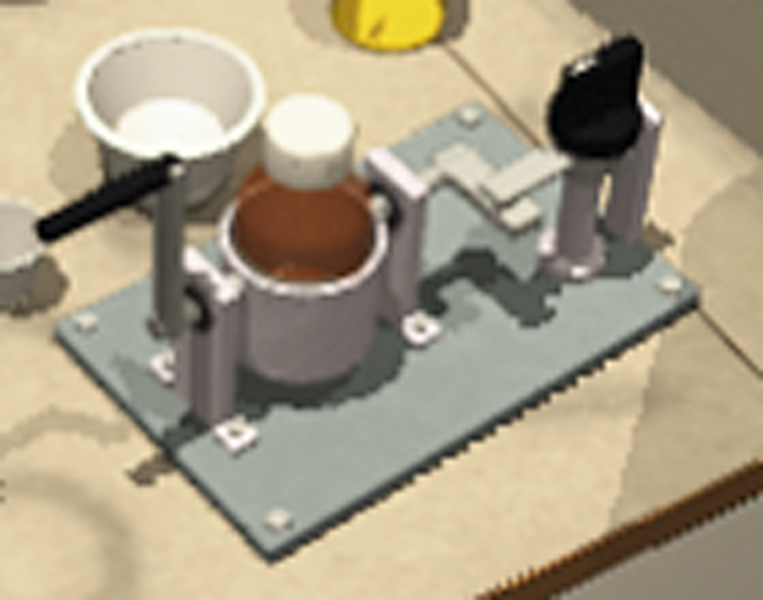

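The crops confirm the amber bottle with its white cap in the cup, cap centre at (352,200) in crop 1. The knob is at (660,235), its white line pointing left to the tongue over the tab, so it is locked. A pale post stands beyond the knob at (725,225). Next I'll fit the stand's pose.

```bash
cat > fit.py <<'E'
from h import *
from scipy.optimize import least_squares
d=pickle.load(open('cams.pkl','rb'))
P=np.array([[.08,.077,.012],[.08,-.178,.012],[-.08,-.178,.012],[-.08,.077,.012],[0,.134,.17]])
t=(np.array([[163,92],[650,24],[703,335],[205,404],[42,243]])+.5)/4.4-.5+[210,182]
s=(np.array([[57,330],[472,105],[697,292],[270,553],[42,230]])+.5)/[763/140,600/110]-.5+[235,176]
def res(p,w=('top','scene')):
    Q=tf(stand(p),P);r=[]
    if 'top' in w:r.append(proj(d['top'],Q)-t)
    if 'scene' in w:r.append(proj(d['scene'],Q)-s)
    return np.concatenate(r).ravel()
for w in(('top',),('scene',),('top','scene')):
    o=least_squares(res,[.45,0.1,0],args=(w,),x_scale=.1);print(w,o.x.round(4),o.fun.reshape(-1,2).round(1).tolist())
T=stand(o.x);np.save('stand.npy',o.x)
print('knob',tf(T,[-.03,-.14,.132]),'handle',tf(T,[0,.108,.17]),tf(T,[.6*0+.0508,.108,.08+.0743]))
# check knob & extra post via projected
print('knob top proj c1',((proj(d['top'],tf(T,[[-.03,-.14,.141],[-.03,-.08,.09]]))-[210,182]+.5)*4.4-.5).round(),'c2',((proj(d['scene'],tf(T,[[-.03,-.14,.141],[-.03,-.08,.09]]))-[235,176]+.5)*5.45-.5).round())
# petri, crucible, mortar rough location from top centres at rim heights
K,D=cam(d['top']);E=d['top']['extrinsics']
for n,u,z in(('dish',(311,352),.018),('cruc',(381,286),.037),('mortar',(456,260),.051)):
    v=cv2.undistortPoints(np.array([[np.array(u)/1.5625]]),K,D)[0,0];r=E[:3,:3]@[v[0],v[1],1];c=E[:3,3]+r*(z-E[2,3])/r[2]
    print(n,c.round(3),'stand frame',(T[:3,:3].T@(c-T[:3,3])).round(3))
E
python3 fit.py
```

```text
('top',) [0.5043 0.1819 0.1126] [[-0.7, -0.6], [0.8, -0.4], [1.5, 0.2], [-0.6, 0.4], [-0.9, 0.2]]
('scene',) [0.5026 0.1829 0.1185] [[-1.2, -1.0], [0.4, -1.2], [1.3, -0.3], [-0.1, 0.2], [-0.2, 1.4]]
('top', 'scene') [0.5038 0.1822 0.1147] [[-0.9, -0.3], [0.6, -0.3], [1.4, 0.2], [-0.7, 0.8], [-1.0, 0.6], [-1.2, -1.5], [0.7, -1.4], [1.3, -0.4], [-0.3, -0.3], [-0.3, 0.8]]
knob [[0.4899974  0.03966281 0.132     ]] handle [[0.49140841 0.28946675 0.17      ]] [[0.54187441 0.29528248 0.1543    ]]
knob top proj c1 [[677. 231.]
 [522. 255.]] c2 [[605.  54.]
 [489. 196.]]
dish [0.525 0.372 0.018] stand frame [0.043 0.186 0.018]
cruc [0.614 0.271 0.037] stand frame [0.119 0.075 0.037]
mortar [0.646 0.165 0.051] stand frame [ 0.139 -0.034  0.051]
```

>>> move_arm(
  commands=[
    {"hand": 8.7, "travel": [0, 0, -1], "twist": [0, 0, -7]},
    {"hand": 8.7, "travel": [0, 0, -1], "twist": [0, 0, -7]},
    {"hand": 8.7, "travel": [0, 0, -1], "twist": [0, 0, -7]},
    {"hand": 8.7, "travel": [0, 0, -1], "twist": [0, 0, -7]},
    {"hand": 8.7, "travel": [0, 0, -1], "twist": [0, 0, -7]},
  ],
)

```text
time: 0.57
position: [0.2352, -0.5787, 0.2865]
tool_rot: [0.877, 0.481, 0.0, -0.001]
ft_force: [0.3, 0.8, 0.2]
grip_width: 0.0871
grip_force: 0.0
```

>>> move_arm(
  commands=[
    {"hand": 8.7, "travel": [0, 0, -1], "twist": [0, 0, -7]},
    {"hand": 8.7, "travel": [0, 0, -1], "twist": [0, 0, -7]},
    {"hand": 8.7, "travel": [0, 0, -1], "twist": [0, 0, -7]},
    {"hand": 8.7, "travel": [0, 0, -1], "twist": [0, 0, -7]},
    {"hand": 8.7, "travel": [0, 0, -1], "twist": [0, 0, -7]},
  ],
)

```text
time: 0.98
position: [0.2352, -0.5787, 0.3366]
tool_rot: [0.692, 0.722, 0.0, -0.0]
ft_force: [-0.2, 0.2, 0.4]
grip_width: 0.0868
grip_force: 0.0
```

>>> move_arm(
  commands=[
    {"hand": 8.7, "travel": [0, 0, -1], "twist": [0, 0, -4.5]},
    {"hand": 8.7, "travel": [3.4, 1.9, 0], "twist": [0, 0, 0]},
    {"hand": 8.7, "travel": [3.4, 1.9, 0], "twist": [0, 0, 0]},
    {"hand": 8.7, "travel": [3.4, 1.9, 0], "twist": [0, 0, 0]},
    {"hand": 8.7, "travel": [3.4, 1.9, 0], "twist": [0, 0, 0]},
  ],
)

```text
time: 1.4
position: [0.2952, -0.4335, 0.3461]
tool_rot: [0.666, 0.746, 0.0, -0.0]
ft_force: [1.0, 0.6, 1.2]
grip_width: 0.087
grip_force: 0.0
```

>>> move_arm(
  commands=[
    {"hand": 8.7, "travel": [3.4, 1.9, 0], "twist": [0, 0, 0]},
    {"hand": 8.7, "travel": [3.4, 1.9, 0], "twist": [0, 0, 0]},
    {"hand": 8.7, "travel": [3.4, 1.9, 0], "twist": [0, 0, 0]},
    {"hand": 8.7, "travel": [3.4, 1.9, 0], "twist": [0, 0, 0]},
    {"hand": 8.7, "travel": [3.4, 1.9, 0], "twist": [0, 0, 0]},
  ],
)

```text
time: 1.82
position: [0.37, -0.2534, 0.3464]
tool_rot: [0.665, 0.746, 0.0, -0.0]
ft_force: [1.1, 0.1, 0.4]
grip_width: 0.0873
grip_force: 0.0
```

>>> move_arm(
  commands=[
    {"hand": 8.7, "travel": [3.4, 1.9, 0], "twist": [0, 0, 0]},
    {"hand": 8.7, "travel": [3.4, 1.9, 0], "twist": [0, 0, 0]},
    {"hand": 8.7, "travel": [3.4, 1.9, 0], "twist": [0, 0, 0]},
    {"hand": 8.7, "travel": [3.4, 1.9, 0], "twist": [0, 0, 0]},
    {"hand": 8.7, "travel": [0, 0, 0], "twist": [0, 0, 0]},
  ],
)

```text
time: 2.23
position: [0.4307, -0.1053, 0.3465]
tool_rot: [0.662, 0.749, 0.002, -0.001]
ft_force: [0.1, -0.9, -0.8]
grip_width: 0.087
grip_force: 0.0
```

>>> move_arm(
  commands=[
    {"hand": 8.7, "travel": [3.4, 1.9, 1], "twist": [0, 0, 0]},
    {"hand": 8.7, "travel": [3.4, 1.9, 1], "twist": [0, 0, 0]},
    {"hand": 8.7, "travel": [3.4, 1.9, 1], "twist": [0, 0, 0]},
    {"hand": 8.7, "travel": [3.4, 1.9, 1], "twist": [0, 0, 0]},
    {"hand": 5, "travel": [0, 0, 0], "twist": [0, 0, 0]},
  ],
)

```text
time: 2.65
position: [0.49, 0.0376, 0.3046]
tool_rot: [0.663, 0.749, 0.001, -0.002]
ft_force: [0.1, 0.1, 0.9]
grip_width: 0.0847
grip_force: 0.0
```

```bash
cat >> h.py <<'E'
def wrist():
    from rig import robot
    o=robot.get_obs();c=robot.camera('wrist')
    T=np.eye(4);T[:3,:3]=R.from_quat(o['tool_rot']).as_matrix();T[:3,3]=o['position']
    c['extrinsics']=T@c['T_tool_cam'];return o,c
E
python3 - <<'E'
from h import *
o,c=wrist();pickle.dump(c,open('w1.pkl','wb'));print(o['position'],o['tool_rot'],o['grip_width'],o['ft_force'])
cv2.imwrite('pics/w1.png',cv2.resize(c['frame'],(800,600),interpolation=cv2.INTER_CUBIC)[:,:,::-1])
T=stand(np.load('stand.npy'))
print(proj(c,tf(T,[[-.03,-.14,.141],[-.03,-.119,.141],[-.03,-.161,.141],[0,.134,.17],[0,.076,.17],[-.03,-.08,.09]]))*1.5625)
E
```

```text
[0.4899933  0.03757907 0.30460088] [ 6.62974616e-01  7.48638794e-01  6.57505479e-04 -2.04490906e-03] 0.08467797444552531 [0.08425456 0.07542006 0.86553009]
[[ 403.60453435  286.96810033]
 [ 403.78969602  259.11217743]
 [ 403.4252243   313.95080683]
 [ 464.50916182 -217.34659981]
 [ 459.87544787  -82.48785311]
 [ 404.136686    204.24048065]]
```

View pics/w1.png

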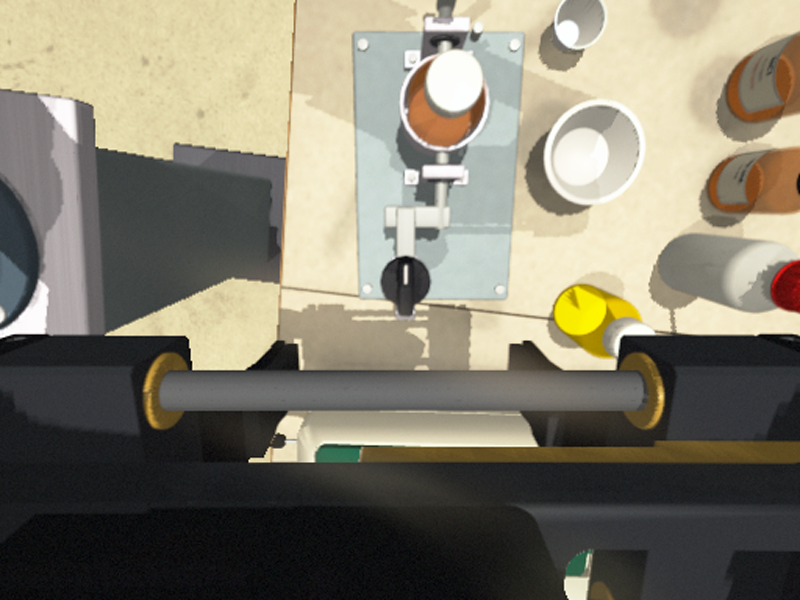

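The wrist view shows the knob bar's centre at (404,288). My model projects it to (404,287), so the pose is confirmed. The fingers are centred on it, so I'll go down and grip.

>>> move_arm(
  commands=[
    {"hand": 5, "travel": [0.2, 0, 3.4], "twist": [0, 0, 0]},
    {"hand": 5, "travel": [0, 0, 3.4], "twist": [0, 0, 0]},
    {"hand": 5, "travel": [0, 0, 3.4], "twist": [0, 0, 0]},
    {"hand": 5, "travel": [0, 0, 3.4], "twist": [0, 0, 0]},
    {"hand": 5, "travel": [0, 0, 2.4], "twist": [0, 0, 0]},
  ],
)

```text
time: 3.12
position: [0.488, 0.0329, 0.1445]
tool_rot: [0.666, 0.746, -0.001, -0.001]
ft_force: [-0.0, 0.2, 0.2]
grip_width: 0.0534
grip_force: 0.0
```

>>> move_arm(
  commands=[
    {"hand": 5, "travel": [0, 0, 1.0], "twist": [0, 0, 0]},
    {"hand": 5, "travel": [0, 0, 0.9], "twist": [0, 0, 0]},
    {"hand": 5, "travel": [0, 0, 0], "twist": [0, 0, 0]},
  ],
)

```text
time: 3.37
position: [0.4885, 0.0331, 0.1262]
tool_rot: [0.666, 0.746, -0.001, -0.001]
ft_force: [0.7, 1.0, 0.4]
grip_width: 0.05
grip_force: 0.0
```

>>> move_arm(
  commands=[
    {"hand": 0.8, "travel": [0, 0, 0], "twist": [0, 0, 0]},
    {"hand": 0.8, "travel": [0, 0, 0], "twist": [0, 0, 0]},
    {"hand": 0.8, "travel": [0, 0, 0], "twist": [0, 0, 0]},
    {"hand": 0.8, "travel": [0, 0, 0], "twist": [0, 0, 0]},
    {"hand": 0.8, "travel": [0, 0, 0], "twist": [0, 0, 0]},
  ],
  force=25,
)

```text
time: 3.78
position: [0.4898, 0.0342, 0.1283]
tool_rot: [0.665, 0.747, 0.0, 0.001]
ft_force: [0.2, -0.7, -0.7]
grip_width: 0.0246
grip_force: 0.0
```

>>> move_arm(
  commands=[
    {"hand": 2.4, "travel": [0.5, 0, 0.2], "twist": [0, 0, 0]},
    {"hand": 0.8, "travel": [0, 0, 0], "twist": [0, 0, 0]},
    {"hand": 0.8, "travel": [0, 0, 0], "twist": [0, 0, 0]},
    {"hand": 0.8, "travel": [0, 0, 0], "twist": [0, 0, 0]},
    {"hand": 0.8, "travel": [0, 0, 0], "twist": [0, 0, 0]},
  ],
)

```text
time: 4.2
position: [0.4912, 0.0396, 0.1258]
tool_rot: [0.665, 0.746, 0.002, 0.002]
ft_force: [4.4, 3.0, -2.2]
grip_width: 0.0118
grip_force: 25.0
```

>>> move_arm(
  commands=[
    {"hand": 0.8, "travel": [0, 0, 0], "twist": [0, 0, 0]},
  ],
)

```text
time: 4.28
position: [0.4912, 0.0396, 0.1258]
tool_rot: [0.665, 0.746, 0.002, 0.002]
ft_force: [4.1, 3.4, -2.7]
grip_width: 0.012
grip_force: 25.0
```

>>> move_arm(
  commands=[
    {"hand": 0.8, "travel": [0, 0, 0], "twist": [0, 0, -4]},
    {"hand": 0.8, "travel": [0, 0, 0], "twist": [0, 0, -5]},
    {"hand": 0.8, "travel": [0, 0, 0], "twist": [0, 0, -5]},
    {"hand": 0.8, "travel": [0, 0, 0], "twist": [0, 0, -5]},
    {"hand": 0.8, "travel": [0, 0, 0], "twist": [0, 0, -5]},
  ],
  force=40,
)

```text
time: 4.7
position: [0.4909, 0.0396, 0.1258]
tool_rot: [0.494, 0.869, 0.001, 0.002]
ft_force: [4.1, 2.5, -1.8]
grip_width: 0.0117
grip_force: 40.0
```

>>> move_arm(
  commands=[
    {"hand": 0.8, "travel": [0, 0, 0], "twist": [0, 0, -5]},
    {"hand": 0.8, "travel": [0, 0, 0], "twist": [0, 0, -5]},
    {"hand": 0.8, "travel": [0, 0, 0], "twist": [0, 0, -5]},
    {"hand": 0.8, "travel": [0, 0, 0], "twist": [0, 0, -5]},
    {"hand": 0.8, "travel": [0, 0, 0], "twist": [0, 0, -5]},
  ],
)

```text
time: 5.12
position: [0.4907, 0.0394, 0.1258]
tool_rot: [0.294, 0.956, 0.001, 0.002]
ft_force: [3.4, 1.5, -1.7]
grip_width: 0.0118
grip_force: 40.0
```

>>> move_arm(
  commands=[
    {"hand": 0.8, "travel": [0, 0, 0], "twist": [0, 0, -5]},
    {"hand": 0.8, "travel": [0, 0, 0], "twist": [0, 0, -5]},
    {"hand": 0.8, "travel": [0, 0, 0], "twist": [0, 0, -5]},
    {"hand": 0.8, "travel": [0, 0, 0], "twist": [0, 0, -5]},
    {"hand": 0.8, "travel": [0, 0, 0], "twist": [0, 0, -5]},
  ],
)

```text
time: 5.53
position: [0.4906, 0.0391, 0.1258]
tool_rot: [0.08, 0.997, -0.0, 0.002]
ft_force: [3.4, -0.4, -1.6]
grip_width: 0.0116
grip_force: 40.0
```

>>> move_arm(
  commands=[
    {"hand": 0.8, "travel": [0, 0, 0], "twist": [0, 0, 0]},
    {"hand": 0.8, "travel": [0, 0, 0], "twist": [0, 0, 0]},
    {"hand": 0.8, "travel": [0, 0, 0], "twist": [0, 0, 0]},
  ],
)

```text
time: 5.78
position: [0.4906, 0.0391, 0.1258]
tool_rot: [0.083, 0.997, -0.0, 0.002]
ft_force: [5.7, 1.1, -3.0]
grip_width: 0.0119
grip_force: 40.0
```

>>> move_arm(
  commands=[
    {"hand": 2.2, "travel": [0, 0, 0], "twist": [0, 0, 0]},
    {"hand": 2.2, "travel": [0, 0, 0], "twist": [0, 0, 0]},
    {"hand": 2.2, "travel": [0, 0, 0], "twist": [0, 0, 0]},
    {"hand": 2.2, "travel": [0, 0, -1.5], "twist": [0, 0, 0]},
    {"hand": 2.2, "travel": [0, 0, -3], "twist": [0, 0, 0]},
  ],
  force=20,
)

```text
time: 6.2
position: [0.4849, 0.0395, 0.168]
tool_rot: [0.082, 0.997, 0.0, -0.006]
ft_force: [-0.3, 0.8, -0.3]
grip_width: 0.0217
grip_force: 0.0
```

>>> move_arm(
  commands=[
    {"hand": 5, "travel": [0, 0, -3], "twist": [0, 0, 0]},
    {"hand": 5, "travel": [0, 0, -3], "twist": [0, 0, 7]},
    {"hand": 5, "travel": [0, 0, -3], "twist": [0, 0, 7]},
    {"hand": 5, "travel": [0, 0, 0], "twist": [0, 0, 7]},
    {"hand": 5, "travel": [0, 0, 0], "twist": [0, 0, 7]},
  ],
)

```text
time: 6.62
position: [0.4887, 0.0392, 0.2625]
tool_rot: [0.324, 0.946, 0.0, 0.001]
ft_force: [-0.6, -0.7, -0.2]
grip_width: 0.0461
grip_force: 0.0
```

>>> move_arm(
  commands=[
    {"hand": 5, "travel": [0, 0, 0], "twist": [0, 0, 7]},
    {"hand": 5, "travel": [0, 0, 0], "twist": [0, 0, 7]},
    {"hand": 5, "travel": [0, 0, 0], "twist": [0, 0, 7]},
    {"hand": 5, "travel": [0, 0, 0], "twist": [0, 0, 7]},
    {"hand": 5, "travel": [0, 0, 0], "twist": [0, 0, 7]},
  ],
)

```text
time: 7.03
position: [0.4872, 0.0394, 0.2601]
tool_rot: [0.593, 0.805, -0.001, -0.001]
ft_force: [0.6, -0.2, -0.4]
grip_width: 0.0495
grip_force: 0.0
```

>>> move_arm(
  commands=[
    {"hand": 5, "travel": [0, 0, 0], "twist": [0, 0, 7]},
    {"hand": 5, "travel": [0, 0, 0], "twist": [0, 0, 4]},
    {"hand": 5, "travel": [0, 0, 0], "twist": [0, 0, 0]},
  ],
)

```text
time: 7.28
position: [0.4874, 0.0393, 0.2601]
tool_rot: [0.666, 0.746, -0.001, -0.001]
ft_force: [0.9, 0.4, 0.8]
grip_width: 0.0502
grip_force: 0.0
```

```bash
python3 - <<'E'
from h import *
o,c=wrist();print(o['time'],o['position'],o['tool_rot'],o['grip_width'],o['ft_force'],o['q'])
cv2.imwrite('pics/w2.png',cv2.resize(c['frame'],(800,600),interpolation=cv2.INTER_CUBIC)[:,:,::-1])
T=stand(np.load('stand.npy'))
print(proj(c,tf(T,[[-.03,-.14,.141],[0,.134,.17],[0,.076,.17],[0,.108,.17]]))*1.5625)
E
```

```text
7.2833 [0.48735678 0.03934604 0.26007282] [ 0.66577786  0.74614849 -0.000894   -0.001211  ] 0.050200059716358617 [0.87577873 0.37793579 0.80560308] [-1.48355778e-01  3.14740580e-01  1.73502823e+00 -1.88714572e-04
  1.09482967e+00 -2.61991697e-01]
[[ 407.44868188  303.05846958]
 [ 480.74446089 -318.41028086]
 [ 474.54179342 -143.4813537 ]
 [ 477.80399722 -236.07584277]]
```

View pics/w2.png

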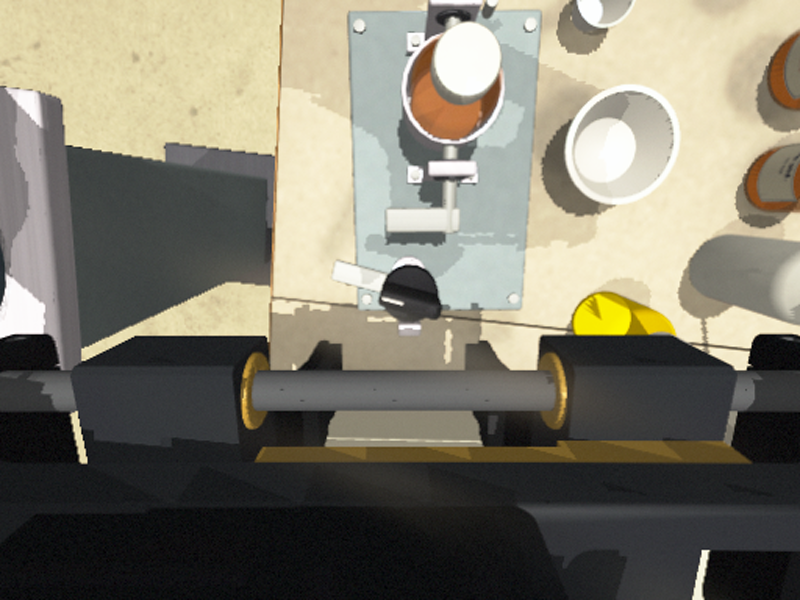

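The tongue now points left (tip at (335,270)), clear of the tab at (420,220), so the knob is free. Next is the handle.

>>> move_arm(
  commands=[
    {"hand": 5, "travel": [3.55, 0.46, 0], "twist": [0, 0, 0]},
    {"hand": 5, "travel": [3.55, 0.46, 0], "twist": [0, 0, 0]},
    {"hand": 5, "travel": [3.55, 0.46, 0], "twist": [0, 0, 0]},
    {"hand": 5, "travel": [3.55, 0.46, 0], "twist": [0, 0, 0]},
    {"hand": 5, "travel": [3.55, 0.46, 0], "twist": [0, 0, 0]},
  ],
)

```text
time: 7.75
position: [0.4903, 0.2195, 0.2603]
tool_rot: [0.665, 0.747, -0.001, -0.0]
ft_force: [1.3, -0.9, 0.6]
grip_width: 0.0502
grip_force: 0.0
```

>>> move_arm(
  commands=[
    {"hand": 5, "travel": [3.55, 0.46, 0], "twist": [0, 0, 0]},
    {"hand": 5, "travel": [3.55, 0.46, 0], "twist": [0, 0, 0]},
    {"hand": 5, "travel": [0, 0, 0], "twist": [0, 0, 0]},
    {"hand": 5, "travel": [0, 0, 0], "twist": [0, 0, 0]},
    {"hand": 5, "travel": [0, 0, 0], "twist": [0, 0, 0]},
  ],
)

```text
time: 8.17
position: [0.4914, 0.2892, 0.26]
tool_rot: [0.665, 0.747, -0.001, -0.0]
ft_force: [-0.5, -0.2, 0.5]
grip_width: 0.0498
grip_force: 0.0
```

>>> move_arm(
  commands=[
    {"hand": 5, "travel": [0, 0, 2.5], "twist": [0, 0, 0]},
    {"hand": 5, "travel": [0, 0, 2.5], "twist": [0, 0, 0]},
    {"hand": 5, "travel": [0, 0, 2.5], "twist": [0, 0, 0]},
    {"hand": 5, "travel": [0, 0, 2], "twist": [0, 0, 0]},
    {"hand": 5, "travel": [0, 0, 0], "twist": [0, 0, 0]},
  ],
)

```text
time: 8.58
position: [0.4893, 0.2867, 0.1617]
tool_rot: [0.666, 0.746, -0.004, -0.002]
ft_force: [-0.8, -1.4, -0.5]
grip_width: 0.0496
grip_force: 0.0
```

```bash
python3 - <<'E'
from h import *
o,c=wrist();print(o['time'],o['position'],o['tool_rot'],o['grip_width'],o['ft_force'])
p=np.load('stand.npy');T=stand(p);print('in stand',T[:3,:3].T@(o['position']-T[:3,3]),'phi-yaw',np.degrees(2*np.arctan2(o['tool_rot'][1],o['tool_rot'][0])-p[2]))
print(proj(c,tf(T,[[0,.134,.17],[0,.117,.17]]))*1.5625)
cv2.imwrite('pics/w3.png',cv2.resize(c['frame'],(800,600),interpolation=cv2.INTER_CUBIC)[:,:,::-1])
E
```

```text
8.5833 [0.48933766 0.286721   0.16173165] [ 0.66592263  0.74600434 -0.00443881 -0.00220569] 0.04957639684402027 [-0.81721332 -1.41434561 -0.45672284]
in stand [-0.00237147  0.10550936  0.16173165] phi-yaw 89.91865365207529
[[408.96327899 311.17130321]
 [408.88127148 357.78759463]]
```

View pics/w3.png

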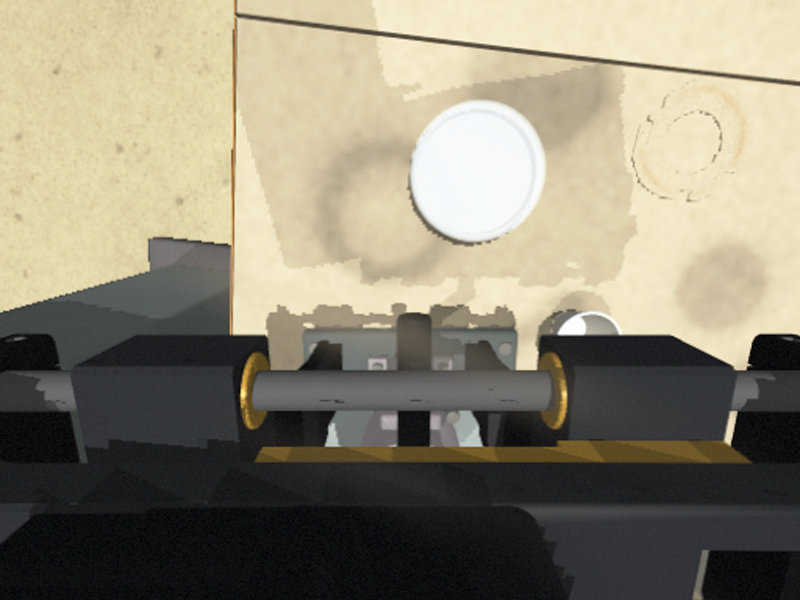

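The handle bar's end is at (414,312), against (409,311) predicted, so it sits about 2 mm towards stand +x and between the fingers. I'll centre on it and grip.

>>> move_arm(
  commands=[
    {"hand": 5, "travel": [0.25, 0.35, -0.2], "twist": [0, 0, 0]},
    {"hand": 0.8, "travel": [0, 0, 0], "twist": [0, 0, 0]},
    {"hand": 0.8, "travel": [0, 0, 0], "twist": [0, 0, 0]},
    {"hand": 0.8, "travel": [0, 0, 0], "twist": [0, 0, 0]},
    {"hand": 0.8, "travel": [0, 0, 0], "twist": [0, 0, 0]},
  ],
  force=15,
)

```text
time: 9.05
position: [0.4958, 0.2928, 0.1686]
tool_rot: [0.665, 0.747, 0.001, 0.0]
ft_force: [-0.6, -1.0, -0.7]
grip_width: 0.0312
grip_force: 0.0
```

>>> move_arm(
  commands=[
    {"hand": 0.8, "travel": [0, 0, 0], "twist": [0, 0, 0]},
    {"hand": 0.8, "travel": [0, 0, 0], "twist": [0, 0, 0]},
    {"hand": 0.8, "travel": [0, 0, 0], "twist": [0, 0, 0]},
    {"hand": 0.8, "travel": [0, 0, 0], "twist": [0, 0, 0]},
  ],
)

```text
time: 9.38
position: [0.4944, 0.2926, 0.1675]
tool_rot: [0.665, 0.747, -0.001, -0.001]
ft_force: [-1.8, -0.2, 2.5]
grip_width: 0.0113
grip_force: 15.0
```

>>> move_arm(
  commands=[
    {"hand": 0.8, "travel": [0, 0.15, 0], "twist": [1, 0, 0]},
    {"hand": 0.8, "travel": [0, 0.3, 0.005], "twist": [2, 0, 0]},
    {"hand": 0.8, "travel": [0, 0.3, 0.005], "twist": [2, 0, 0]},
    {"hand": 0.8, "travel": [0, 0.3, 0.005], "twist": [2, 0, 0]},
    {"hand": 0.8, "travel": [0, 0.3, 0.005], "twist": [2, 0, 0]},
  ],
)

```text
time: 9.8
position: [0.5076, 0.2942, 0.1662]
tool_rot: [0.663, 0.744, -0.06, -0.054]
ft_force: [-2.3, 0.2, -1.0]
grip_width: 0.0112
grip_force: 15.0
```

>>> move_arm(
  commands=[
    {"hand": 0.8, "travel": [0, 0.3, 0.005], "twist": [2, 0, 0]},
    {"hand": 0.8, "travel": [0, 0.3, 0.005], "twist": [2, 0, 0]},
    {"hand": 0.8, "travel": [0, 0.3, 0.005], "twist": [2, 0, 0]},
    {"hand": 0.8, "travel": [0, 0.3, 0.005], "twist": [2, 0, 0]},
    {"hand": 0.8, "travel": [0, 0.3, 0.005], "twist": [2, 0, 0]},
  ],
)

```text
time: 10.22
position: [0.522, 0.2959, 0.1622]
tool_rot: [0.656, 0.736, -0.125, -0.111]
ft_force: [-2.9, -0.4, -1.4]
grip_width: 0.0114
grip_force: 15.0
```

```bash
cat > st.py <<'E'
from h import *
from rig import robot
o=robot.get_obs();p=np.load('stand.npy');T=stand(p)
r=R.from_quat(o['tool_rot']).as_matrix();g=o['position']-.005*r[:,2];s=T[:3,:3].T@(g-T[:3,3])
print('t',o['time'],'grasp in stand',s.round(4),'theta',np.arctan2(s[0],s[2]-.08).round(3),'rad',np.hypot(s[0],s[2]-.08).round(4),'tool tilt',np.arcsin((T[:3,:3].T@-r[:,2])[0]).round(3),o['ft_force'].round(1),o['grip_width'].round(4),'q',o['q'].round(2))
E
python3 st.py
```

```text
Traceback (most recent call last):
  File "st.py", line 5, in <module>
    print('t',o['time'],'grasp in stand',s.round(4),'theta',np.arctan2(s[0],s[2]-.08).round(3),'rad',np.hypot(s[0],s[2]-.08).round(4),'tool tilt',np.arcsin((T[:3,:3].T@-r[:,2])[0]).round(3),o['ft_force'].round(1),o['grip_width'].round(4),'q',o['q'].round(2))
                                                                                                                                                                                                                     ^^^^^^^^^^^^^^^^^^^^^
AttributeError: 'float' object has no attribute 'round'
```

>>> move_arm(
  commands=[
    {"hand": 0.8, "travel": [0, 0.3, 0.005], "twist": [2, 0, 0]},
    {"hand": 0.8, "travel": [0, 0.3, 0.005], "twist": [2, 0, 0]},
    {"hand": 0.8, "travel": [0, 0.3, 0.005], "twist": [2, 0, 0]},
    {"hand": 0.8, "travel": [0, 0.3, 0.005], "twist": [2, 0, 0]},
    {"hand": 0.8, "travel": [0, 0.3, 0.005], "twist": [2, 0, 0]},
  ],
)

```text
time: 10.63
position: [0.5355, 0.2974, 0.1558]
tool_rot: [0.643, 0.722, -0.189, -0.168]
ft_force: [-2.8, -0.4, -2.1]
grip_width: 0.0112
grip_force: 15.0
```

>>> move_arm(
  commands=[
    {"hand": 0.8, "travel": [0, 0.3, 0.005], "twist": [2, 0, 0]},
    {"hand": 0.8, "travel": [0, 0.3, 0.005], "twist": [2, 0, 0]},
    {"hand": 0.8, "travel": [0, 0.15, 0], "twist": [1, 0, 0]},
    {"hand": 0.8, "travel": [0, 0, 0], "twist": [0, 0, 0]},
  ],
)

```text
time: 10.97
position: [0.541, 0.2981, 0.1523]
tool_rot: [0.635, 0.713, -0.221, -0.197]
ft_force: [-6.2, 0.3, 0.5]
grip_width: 0.0115
grip_force: 15.0
```

```bash
sed -i "s/o\['grip_width'\].round(4)/o['grip_width']/" st.py; python3 st.py
```

```text
t 10.9667 grasp in stand [0.0531 0.1109 0.1564] theta 0.607 rad 0.093 tool tilt 0.602 [-6.2  0.3  0.5] 0.01150783709130063 q [0.28 0.87 1.1  0.09 1.76 0.15]
```

>>> move_arm(
  commands=[
    {"hand": 0.8, "travel": [0, 0.2, 0], "twist": [0.5, 0, 0]},
    {"hand": 0.8, "travel": [0, 0.1, 0], "twist": [0.5, 0, 0]},
    {"hand": 0.8, "travel": [0, 0, 0], "twist": [0, 0, 0]},
  ],
)

```text
time: 11.22
position: [0.541, 0.2981, 0.1521]
tool_rot: [0.633, 0.711, -0.23, -0.204]
ft_force: [-10.5, -1.7, 4.4]
grip_width: 0.0115
grip_force: 15.0
```

```bash
python3 st.py; python3 - <<'E'
from rig import robot
import cv2
for i in range(48): c=robot.camera('scene')
cv2.imwrite('pics/c4.png',cv2.resize(c['frame'][166:296,215:385],(784,600),interpolation=cv2.INTER_CUBIC)[:,:,::-1])
E
python3 st.py
```

```text
t 11.2167 grasp in stand [0.0532 0.1109 0.1561] theta 0.61 rad 0.0929 tool tilt 0.625 [-10.5  -1.7   4.4] 0.011506720960382891 q [0.28 0.88 1.09 0.1  1.79 0.15]
t 13.6167 grasp in stand [0.0531 0.1109 0.1562] theta 0.609 rad 0.0929 tool tilt 0.623 [-10.1  -0.7   4.4] 0.011506463683999964 q [0.28 0.88 1.09 0.1  1.78 0.15]
```

View pics/c4.png

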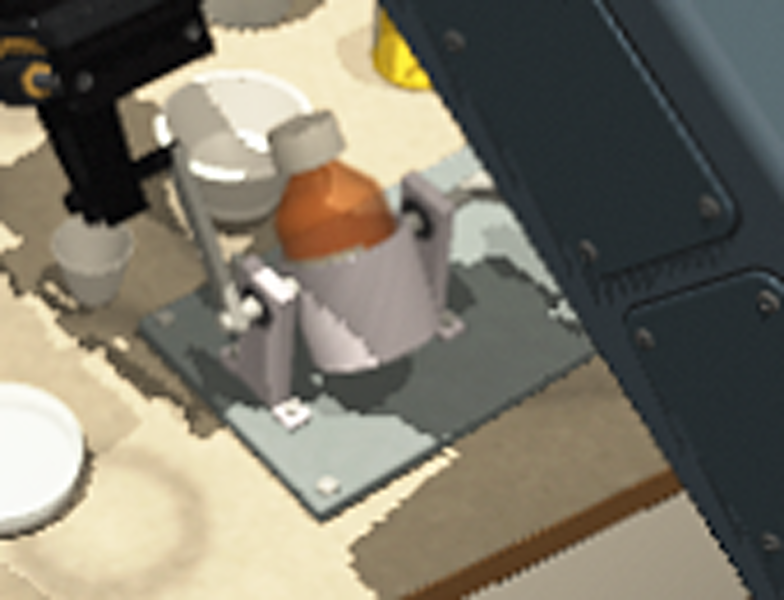

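Crop c4 shows the cradle tipped against its stop (extra push raised the force but not the position), with the bottle seated (cap at (307,140)). It was held there about 2.4 s. Now I'll bring it back.

>>> move_arm(
  commands=[
    {"hand": 0.8, "travel": [0, -0.3, 0], "twist": [-1, 0, 0]},
    {"hand": 0.8, "travel": [0, -0.3, 0.005], "twist": [-2, 0, 0]},
    {"hand": 0.8, "travel": [0, -0.3, 0.005], "twist": [-2, 0, 0]},
    {"hand": 0.8, "travel": [0, -0.3, 0.005], "twist": [-2, 0, 0]},
    {"hand": 0.8, "travel": [0, -0.3, 0.005], "twist": [-2, 0, 0]},
  ],
)

```text
time: 14.03
position: [0.5323, 0.297, 0.1576]
tool_rot: [0.648, 0.728, -0.168, -0.149]
ft_force: [-1.5, 0.1, -4.3]
grip_width: 0.0114
grip_force: 15.0
```

>>> move_arm(
  commands=[
    {"hand": 0.8, "travel": [0, -0.3, 0.005], "twist": [-2, 0, 0]},
    {"hand": 0.8, "travel": [0, -0.3, 0.005], "twist": [-2, 0, 0]},
    {"hand": 0.8, "travel": [0, -0.3, 0.005], "twist": [-2, 0, 0]},
    {"hand": 0.8, "travel": [0, -0.3, 0.005], "twist": [-2, 0, 0]},
    {"hand": 0.8, "travel": [0, -0.3, 0.005], "twist": [-2, 0, 0]},
  ],
)

```text
time: 14.45
position: [0.5186, 0.2954, 0.1634]
tool_rot: [0.659, 0.739, -0.103, -0.092]
ft_force: [-0.8, 0.6, -4.4]
grip_width: 0.0117
grip_force: 15.0
```

>>> move_arm(
  commands=[
    {"hand": 0.8, "travel": [0, -0.3, 0.005], "twist": [-2, 0, 0]},
    {"hand": 0.8, "travel": [0, -0.3, 0.005], "twist": [-2, 0, 0]},
    {"hand": 0.8, "travel": [0, -0.3, 0.005], "twist": [-2, 0, 0]},
    {"hand": 0.8, "travel": [0, -0.3, 0.005], "twist": [-2, 0, 0]},
    {"hand": 0.8, "travel": [0, -0.3, 0.005], "twist": [-2, 0, 0]},
  ],
)

```text
time: 14.87
position: [0.5043, 0.2937, 0.1667]
tool_rot: [0.664, 0.746, -0.038, -0.034]
ft_force: [0.3, 0.8, -3.8]
grip_width: 0.0114
grip_force: 15.0
```

>>> move_arm(
  commands=[
    {"hand": 0.8, "travel": [0, -0.3, 0.005], "twist": [-2, 0, 0]},
    {"hand": 0.8, "travel": [0, -0.3, 0.005], "twist": [-2, 0, 0]},
    {"hand": 0.8, "travel": [0, -0.3, 0.005], "twist": [-2, 0, 0]},
    {"hand": 0.8, "travel": [0, 0, 0], "twist": [0, 0, 0]},
  ],
)

```text
time: 15.2
position: [0.4937, 0.2925, 0.1676]
tool_rot: [0.665, 0.747, -0.0, 0.0]
ft_force: [-2.2, 0.5, -2.5]
grip_width: 0.0115
grip_force: 15.0
```

```bash
python3 st.py
```

```text
t 15.2 grasp in stand [0.0027 0.1107 0.1726] theta 0.029 rad 0.0927 tool tilt 0.0 [-2.2  0.5 -2.5] 0.011477630931653571 q [ 0.34  0.55  1.63 -0.    0.96  0.22]
```

>>> move_arm(
  commands=[
    {"hand": 0.8, "travel": [0, -0.2, 0], "twist": [0, 0, 0]},
    {"hand": 0.8, "travel": [0, -0.2, 0], "twist": [0, 0, 0]},
    {"hand": 0.8, "travel": [0, 0, 0], "twist": [0, 0, 0]},
    {"hand": 0.8, "travel": [0, 0, 0], "twist": [0, 0, 0]},
    {"hand": 0.8, "travel": [0, 0, 0], "twist": [0, 0, 0]},
  ],
)

```text
time: 15.62
position: [0.4925, 0.2923, 0.1677]
tool_rot: [0.665, 0.747, 0.001, 0.0]
ft_force: [2.2, -0.8, -4.6]
grip_width: 0.0115
grip_force: 15.0
```

```bash
python3 st.py
```

```text
t 15.6167 grasp in stand [0.0014 0.1107 0.1727] theta 0.015 rad 0.0927 tool tilt -0.001 [ 2.2 -0.8 -4.6] 0.011474561967738392 q [ 0.34  0.55  1.63 -0.    0.96  0.23]
```

>>> move_arm(
  commands=[
    {"hand": 0.8, "travel": [0, -0.2, 0], "twist": [0, 0, 0]},
    {"hand": 0.8, "travel": [0, -0.2, 0], "twist": [0, 0, 0]},
    {"hand": 0.8, "travel": [0, 0, 0], "twist": [0, 0, 0]},
    {"hand": 0.8, "travel": [0, 0, 0], "twist": [0, 0, 0]},
    {"hand": 0.8, "travel": [0, 0, 0], "twist": [0, 0, 0]},
  ],
)

```text
time: 16.03
position: [0.4915, 0.2922, 0.1678]
tool_rot: [0.665, 0.747, 0.003, 0.003]
ft_force: [8.3, -0.1, -8.8]
grip_width: 0.0114
grip_force: 15.0
```

```bash
python3 st.py
```

```text
t 16.0333 grasp in stand [0.0004 0.1107 0.1728] theta 0.004 rad 0.0928 tool tilt -0.008 [ 8.3 -0.1 -8.8] 0.011439228180756765 q [ 0.34  0.54  1.64 -0.    0.95  0.23]
```

>>> move_arm(
  commands=[
    {"hand": 5, "travel": [0, 0.3, 0], "twist": [0, 0, 0]},
    {"hand": 5, "travel": [0, 0, 0], "twist": [0, 0, 0]},
    {"hand": 5, "travel": [0, 0, 0], "twist": [0, 0, 0]},
    {"hand": 5, "travel": [0, 0, 0], "twist": [0, 0, 0]},
    {"hand": 5, "travel": [0, 0, 0], "twist": [0, 0, 0]},
  ],
)

```text
time: 16.45
position: [0.4898, 0.2921, 0.1678]
tool_rot: [0.665, 0.747, -0.0, -0.0]
ft_force: [0.3, 0.1, 0.0]
grip_width: 0.0369
grip_force: 0.0
```

>>> move_arm(
  commands=[
    {"hand": 5, "travel": [0, 0, -1], "twist": [0, 0, 0]},
    {"hand": 5, "travel": [0, 0, -3], "twist": [0, 0, 0]},
    {"hand": 5, "travel": [0, 0, -3], "twist": [0, 0, 0]},
    {"hand": 5, "travel": [0, 0, -2], "twist": [0, 0, 0]},
    {"hand": 5, "travel": [0, 0, 0], "twist": [0, 0, 0]},
  ],
)

```text
time: 16.87
position: [0.4931, 0.2933, 0.2635]
tool_rot: [0.665, 0.747, 0.005, 0.003]
ft_force: [1.0, 0.7, -0.6]
grip_width: 0.0496
grip_force: 0.0
```

>>> move_arm(
  commands=[
    {"hand": 5, "travel": [-3.6, -0.4, 0], "twist": [0, 0, 0]},
    {"hand": 5, "travel": [-3.6, -0.4, 0], "twist": [0, 0, 0]},
    {"hand": 5, "travel": [-3.6, -0.4, 0], "twist": [0, 0, 0]},
    {"hand": 5, "travel": [-3.6, -0.4, 0], "twist": [0, 0, 0]},
    {"hand": 5, "travel": [-3.6, -0.4, 0], "twist": [0, 0, 0]},
  ],
)

```text
time: 17.28
position: [0.4904, 0.1097, 0.2577]
tool_rot: [0.665, 0.747, -0.0, -0.0]
ft_force: [1.3, -0.1, -0.2]
grip_width: 0.0499
grip_force: 0.0
```

>>> move_arm(
  commands=[
    {"hand": 5, "travel": [-3.6, -0.4, 0], "twist": [0, 0, 0]},
    {"hand": 5, "travel": [-3.6, -0.4, 0], "twist": [0, 0, 0]},
    {"hand": 5, "travel": [0, 0, 0], "twist": [0, 0, -7]},
    {"hand": 5, "travel": [0, 0, 0], "twist": [0, 0, -7]},
    {"hand": 5, "travel": [0, 0, 0], "twist": [0, 0, -7]},
  ],
)

```text
time: 17.7
position: [0.491, 0.0376, 0.2576]
tool_rot: [0.516, 0.856, -0.0, -0.001]
ft_force: [0.5, -0.3, 0.8]
grip_width: 0.0501
grip_force: 0.0
```

>>> move_arm(
  commands=[
    {"hand": 3, "travel": [0, 0, 0], "twist": [0, 0, -7]},
    {"hand": 3, "travel": [0, 0, 0], "twist": [0, 0, -7]},
    {"hand": 3, "travel": [0, 0, 0], "twist": [0, 0, -7]},
    {"hand": 3, "travel": [0, 0, 0], "twist": [0, 0, -7]},
    {"hand": 3, "travel": [0, 0, 0], "twist": [0, 0, -7]},
  ],
)

```text
time: 18.12
position: [0.491, 0.0387, 0.2575]
tool_rot: [0.234, 0.972, -0.0, -0.001]
ft_force: [-0.7, -0.5, -0.6]
grip_width: 0.0312
grip_force: 0.0
```

>>> move_arm(
  commands=[
    {"hand": 3, "travel": [0, 0, 0], "twist": [0, 0, -7]},
    {"hand": 3, "travel": [0, 0, 0], "twist": [0, 0, -7]},
    {"hand": 3, "travel": [0, 0, 0], "twist": [0, 0, -4]},
    {"hand": 3, "travel": [0, 0, 0], "twist": [0, 0, 0]},
    {"hand": 3, "travel": [0, 0, 0], "twist": [0, 0, 0]},
  ],
)

```text
time: 18.53
position: [0.4912, 0.0387, 0.2576]
tool_rot: [0.083, 0.997, 0.0, -0.0]
ft_force: [-0.9, 0.4, 0.2]
grip_width: 0.0302
grip_force: 0.0
```

```bash
python3 - <<'E'
from h import *
from rig import robot
o,c=wrist();print(o['time'],o['position'],o['tool_rot'],np.degrees(2*np.arctan2(o['tool_rot'][1],o['tool_rot'][0])),o['grip_width'],o['ft_force'])
T=stand(np.load('stand.npy'))
cv2.imwrite('pics/w5.png',cv2.resize(c['frame'],(800,600),interpolation=cv2.INTER_CUBIC)[:,:,::-1])
print(proj(c,tf(T,[[-.03,-.14,.141]]))*1.5625)
E
```

```text
18.5333 [0.49117482 0.03869694 0.25758244] [ 8.28561082e-02  9.96561450e-01  5.95999295e-05 -3.71960785e-04] 170.49449138219353 0.03018450390529998 [-0.91128455  0.43390522  0.20765689]
[[404.68387548 302.32820857]]
```

View pics/w5.png

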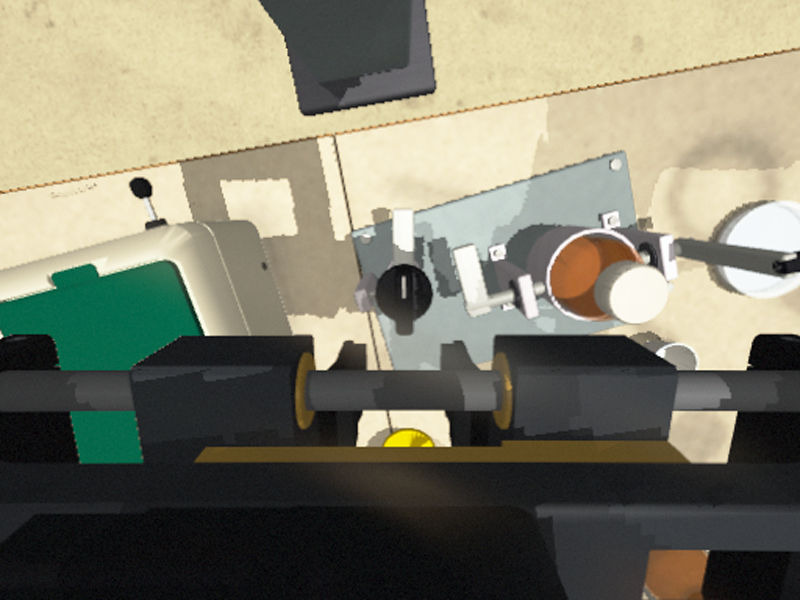

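The knob bar is upright in the image, centred at (404,300) between the fingers. The cradle is level with the bottle seated at (600,280). Going down narrowly, because of the post at (365,292).

>>> move_arm(
  commands=[
    {"hand": 2.4, "travel": [0, 0, 2], "twist": [0, 0, 0]},
    {"hand": 2.4, "travel": [0, 0, 2], "twist": [0, 0, 0]},
    {"hand": 2.4, "travel": [0, 0, 2], "twist": [0, 0, 0]},
    {"hand": 2.4, "travel": [0, 0, 2], "twist": [0, 0, 0]},
    {"hand": 2.4, "travel": [0, 0, 1], "twist": [0, 0, 0]},
  ],
)

```text
time: 19.0
position: [0.4903, 0.0387, 0.1657]
tool_rot: [0.083, 0.997, 0.0, -0.002]
ft_force: [-0.7, 0.7, -0.5]
grip_width: 0.0242
grip_force: 0.0
```

>>> move_arm(
  commands=[
    {"hand": 2.4, "travel": [0, 0, 0.8], "twist": [0, 0, 0]},
    {"hand": 2.4, "travel": [0, 0, 0.8], "twist": [0, 0, 0]},
    {"hand": 2.4, "travel": [0, 0, 0.8], "twist": [0, 0, 0]},
    {"hand": 2.4, "travel": [0, 0, 0.8], "twist": [0, 0, 0]},
    {"hand": 2.4, "travel": [0, 0, 0.8], "twist": [0, 0, 0]},
  ],
)

```text
time: 19.42
position: [0.492, 0.0385, 0.1274]
tool_rot: [0.082, 0.997, -0.0, 0.001]
ft_force: [-0.4, -0.5, -1.2]
grip_width: 0.0238
grip_force: 0.0
```

>>> move_arm(
  commands=[
    {"hand": 2.4, "travel": [0, 0, 0], "twist": [0, 0, 0]},
    {"hand": 2.4, "travel": [0, 0, 0], "twist": [0, 0, 0]},
    {"hand": 2.4, "travel": [0, 0, 0], "twist": [0, 0, 0]},
    {"hand": 2.4, "travel": [0, 0, 0], "twist": [0, 0, 0]},
  ],
)

```text
time: 19.75
position: [0.492, 0.0385, 0.1281]
tool_rot: [0.082, 0.997, -0.0, 0.001]
ft_force: [0.2, 0.6, 0.2]
grip_width: 0.0239
grip_force: 0.0
```

Now I'll grip and turn back, clockwise from above (+z twist).

>>> move_arm(
  commands=[
    {"hand": 0.8, "travel": [0.15, 0, 0.2], "twist": [0, 0, 0]},
    {"hand": 0.8, "travel": [0, 0, 0], "twist": [0, 0, 0]},
    {"hand": 0.8, "travel": [0, 0, 0], "twist": [0, 0, 0]},
    {"hand": 0.8, "travel": [0, 0, 0], "twist": [0, 0, 0]},
    {"hand": 0.8, "travel": [0, 0, 0], "twist": [0, 0, 0]},
  ],
  force=40,
)

```text
time: 20.17
position: [0.49, 0.0392, 0.1258]
tool_rot: [0.082, 0.997, 0.0, -0.0]
ft_force: [0.5, 2.6, 0.5]
grip_width: 0.0117
grip_force: 40.0
```

>>> move_arm(
  commands=[
    {"hand": 0.8, "travel": [0, 0, 0], "twist": [0, 0, 4]},
    {"hand": 0.8, "travel": [0, 0, 0], "twist": [0, 0, 5]},
    {"hand": 0.8, "travel": [0, 0, 0], "twist": [0, 0, 5]},
    {"hand": 0.8, "travel": [0, 0, 0], "twist": [0, 0, 5]},
    {"hand": 0.8, "travel": [0, 0, 0], "twist": [0, 0, 5]},
  ],
)

```text
time: 20.58
position: [0.4902, 0.0397, 0.1258]
tool_rot: [0.29, 0.957, 0.001, -0.0]
ft_force: [0.2, 5.2, 1.0]
grip_width: 0.0115
grip_force: 40.0
```

>>> move_arm(
  commands=[
    {"hand": 0.8, "travel": [0, 0, 0], "twist": [0, 0, 5]},
    {"hand": 0.8, "travel": [0, 0, 0], "twist": [0, 0, 5]},
    {"hand": 0.8, "travel": [0, 0, 0], "twist": [0, 0, 5]},
    {"hand": 0.8, "travel": [0, 0, 0], "twist": [0, 0, 5]},
    {"hand": 0.8, "travel": [0, 0, 0], "twist": [0, 0, 5]},
  ],
)

```text
time: 21.0
position: [0.4906, 0.04, 0.1258]
tool_rot: [0.49, 0.871, 0.001, 0.0]
ft_force: [1.5, 5.9, 0.3]
grip_width: 0.0114
grip_force: 40.0
```

>>> move_arm(
  commands=[
    {"hand": 0.8, "travel": [0, 0, 0], "twist": [0, 0, 5]},
    {"hand": 0.8, "travel": [0, 0, 0], "twist": [0, 0, 5]},
    {"hand": 0.8, "travel": [0, 0, 0], "twist": [0, 0, 5]},
    {"hand": 0.8, "travel": [0, 0, 0], "twist": [0, 0, 5]},
    {"hand": 0.8, "travel": [0, 0, 0], "twist": [0, 0, 4.5]},
  ],
)

```text
time: 21.42
position: [0.4912, 0.0402, 0.1258]
tool_rot: [0.664, 0.747, 0.002, 0.0]
ft_force: [3.0, 6.6, -1.0]
grip_width: 0.0118
grip_force: 40.0
```

>>> move_arm(
  commands=[
    {"hand": 0.8, "travel": [0, 0, 0], "twist": [0, 0, 0]},
    {"hand": 0.8, "travel": [0, 0, 0], "twist": [0, 0, 0]},
  ],
)

```text
time: 21.58
position: [0.4912, 0.0402, 0.1258]
tool_rot: [0.663, 0.749, 0.002, 0.0]
ft_force: [2.1, 6.8, -1.9]
grip_width: 0.0119
grip_force: 40.0
```

Locked (the tool's yaw is back to the starting angle). I'll release, lift straight up and check.

>>> move_arm(
  commands=[
    {"hand": 3, "travel": [0, 0, 0], "twist": [0, 0, 0]},
    {"hand": 3, "travel": [0, 0, 0], "twist": [0, 0, 0]},
    {"hand": 3, "travel": [0, 0, 0], "twist": [0, 0, 0]},
    {"hand": 3, "travel": [0, 0, 0], "twist": [0, 0, 0]},
    {"hand": 3, "travel": [0, 0, -1], "twist": [0, 0, 0]},
  ],
)

```text
time: 22.0
position: [0.4889, 0.0386, 0.1345]
tool_rot: [0.662, 0.749, -0.001, -0.001]
ft_force: [0.4, -0.9, 0.5]
grip_width: 0.0289
grip_force: 0.0
```

>>> move_arm(
  commands=[
    {"hand": 3, "travel": [0, 0, -3], "twist": [0, 0, 0]},
    {"hand": 3, "travel": [0, 0, -3], "twist": [0, 0, 0]},
    {"hand": 3, "travel": [0, 0, -3], "twist": [0, 0, 0]},
    {"hand": 3, "travel": [0, 0, -3], "twist": [0, 0, 0]},
    {"hand": 3, "travel": [0, 0, -2], "twist": [0, 0, 0]},
  ],
)

```text
time: 22.42
position: [0.4908, 0.0385, 0.2785]
tool_rot: [0.662, 0.749, 0.001, 0.002]
ft_force: [0.5, 0.1, 0.3]
grip_width: 0.0303
grip_force: 0.0
```

>>> move_arm(
  commands=[
    {"hand": 3, "travel": [0, 0, 0], "twist": [0, 0, 0]},
    {"hand": 3, "travel": [0, 0, 0], "twist": [0, 0, 0]},
    {"hand": 3, "travel": [0, 0, 0], "twist": [0, 0, 0]},
    {"hand": 3, "travel": [0, 0, 0], "twist": [0, 0, 0]},
    {"hand": 3, "travel": [0, 0, 0], "twist": [0, 0, 0]},
  ],
)

```text
time: 22.83
position: [0.4892, 0.0388, 0.2742]
tool_rot: [0.662, 0.75, -0.001, -0.001]
ft_force: [-0.4, -0.7, -0.5]
grip_width: 0.0297
grip_force: 0.0
```

```bash
python3 - <<'E'
from h import *
o,c=wrist();print(o['time'],o['position'],o['grip_width'],o['ft_force'])
cv2.imwrite('pics/w6.png',cv2.resize(c['frame'],(800,600),interpolation=cv2.INTER_CUBIC)[:,:,::-1])
E
```

```text
22.8333 [0.48920409 0.03883431 0.2742266 ] 0.029686801122207073 [-0.35039545 -0.68665198 -0.48301083]
```

View pics/w6.png

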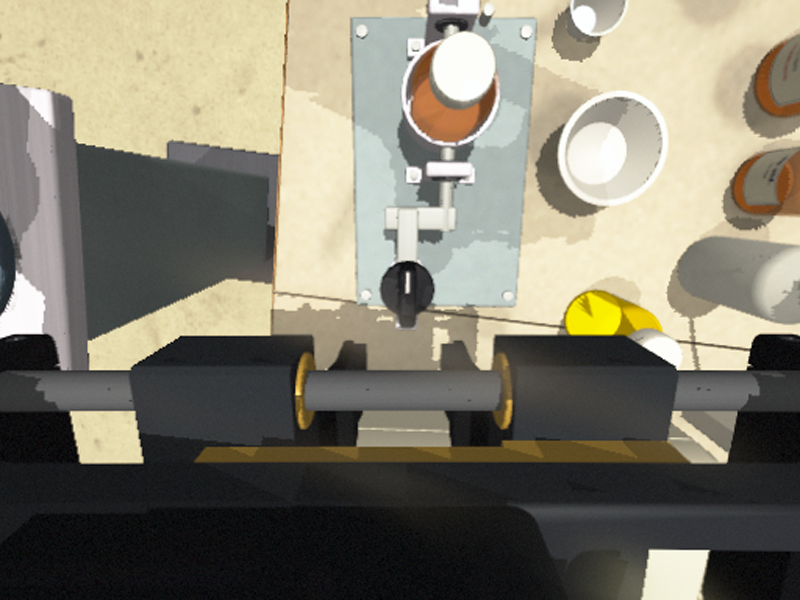

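The tongue at (408,230) lies over the tab at (420,217) again. The knob is upright at (407,290), the bottle is seated at (455,85), and the gripper is free. Handing in.

```bash
python3 -c "from rig import robot;print(robot.hand_in())"
```

```text
the job is handed in; nothing more can be done
None
```

I turned the knob to free, tipped the cradle to its stop and held it about 2.4 s, brought it back level, and locked the knob again. The last picture shows the bottle seated and the gripper clear. I handed in at about 23 s; the hand-in returned no verdict.

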